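# Slide the carrier plate into the peel jig and bolt it in

### The arm

A 6-joint arm with a two-finger parallel gripper is mounted at the origin on a cart in front of the work surface, level with it; the furniture and walls round the work are solid. World frame = base frame: x ahead of the robot, y to its left, z up, the work surface at z = 0. Lengths are in mm, angles in rad, forces in N, time in s.
With the tool pointing down it reaches from about 400 to 925 mm from the base axis. Payload 12.5 kg.
Tool frame: the origin (TCP) lies at the centre of the arm's flange, where the gripper is bolted on; the fingertips stand 190 mm ahead of it and the grasp point (between the pads) lies 171 mm ahead of it; z points along the fingers, y is the line along which they close (so a half turn about z gives the same grasp; the last joint's range is limited). The gripper opens to 95 mm and grips with 3 to 60 N. Pads are 20 mm wide; open, the fingers measure 119 mm over their backs; the gripper's body (75 mm by 180 mm) begins 59 mm behind the grasp point.
Start: joints at [1.176, 0.491, 1.559, -0, 1.092, -0.106], TCP at [177.977, 599.124, 404.761] pointing down, gripper open.
Joint ranges: [-3.1, 3.1], [-0.84, 2.19], [0.05, 2.79], [-1.13, 4.28], [0.06, 2.93], [-2.69, 2.69]. Speed limits (rad/s): [2.22, 2.22, 2.79, 3.14, 3.14, 3.14].

### API

Orientations are given as [roll, pitch, yaw] about the fixed x, y, z axes, in that order (R = Rz(yaw) Ry(pitch) Rx(roll)).
In Python, from cell import env, read_camera, search_frame, cut_out gives the robot as it stands. The module is installed in compiled form; this text tells all that it offers.
- The arm moves only by the tool move_arm, never from a script. Its argument "commands" is a list of rows, each a list of 3 entries, a list of its own where there are three numbers: the shift along the world's x, y, z normalised to -1 to 1, where 1 is 0.03 m, then the turn about the world's z normalised to -1 to 1, where 1 is 0.08 rad, then the opening, from -1 (shut) to 1 (fully open), so that 0 is half open. A call has 1 to 20 rows; each row shifts and turns the commanded pose from where the row before left it; what a row does not reach is not made up. A row lasts 1/12 s, in which the tool goes at most 41.7 mm and 7.16 degrees, less where a joint would pass 70% of its speed; a pose out of reach is approached as far as the arm can. A call with a number of a shift or a turn outside -1 to 1 is refused whole. A call with a gripper value outside its range is refused whole. The fingers move at their own pace and stop on an object; the grip force is fixed at half the most. Time passes only in rows, so rows that do not move let the fingers close. It gives the time, the measured TCP pose, the force, the opening and the grip force at its end, in the units of the state.
- env.state(): the state, without advancing time (a new reading comes with each control period).
- read_camera(name): name is "scene" or "side" or "wrist"; returns a dict with "image" (480x640x3 uint8, red, green, blue), "fx", "fy", "cx", "cy" (pixels), "rvec" (rotation vector, rad) and "tvec" (3), from world to camera coordinates, as OpenCV has them. Camera axes: x right, y down, z forward; pixel columns grow to the right and rows downward; lengths in mm; the calibration is good to about 2 mm. The wrist camera is an equidistant fisheye: a pixel r from the principal point sees the ray r / f radians off the axis. A picture is of the moment at which its call begins. There is no depth.
- env.job_done(): hands the job in; it is judged then, once.
Trained networks look in a picture, given as the dict that the camera call returned (one of the last four; its "shot" number tells which), for a name from the list of things; names that differ only in an ending like _2 or _b are one class to them, and where a whole thing is asked for, a point or a joint stands for the part that bears it (a point fixed in the world has none). Each returns a list of dicts, best first, with "confidence" (0 to 1); they miss things now and then, are a little off and sometimes report something else, mostly with a low value. They report only what shows in the picture. A call takes as long as a camera call.
- search_frame(thing, picture): "at" ([column, row] in pixels, amid what is visible of it).
- cut_out(thing, picture): "region" (480x640 bool, what is visible of it) and "at" ([column, row] in pixels, amid what is visible of it).
The state is a dict: "t": time; "joints": joint angles; "qvel": joint speeds; "tau": joint torques, N m; "eef_pos": TCP position; "tcp_rot": TCP orientation; "ft_force": force on the tool from outside, world axes, zero at the start; "moment": the same for the moment, N m; "opening": opening from 0.0 (shut) to 1.0 (fully open); "grip_force": force on a finger pad.
Only numpy, scipy, OpenCV 4.12 (cv2) and the standard library are available. Lean on these libraries where they do the work, as an engineer would, in place of code of your own. Each camera call takes 0.05 s, during which the arm holds its last target. There are 200 camera calls.

### The job

Load the peel jig on the bench: draw back the sliding bolt at its mouth, clear the stapler out of the run-in in front of the mouth and leave it standing upright on free worktop, then push the carrier plate that fits between the guideways in from the open end until it is fully home against the end stop, and shoot the bolt fully shut again behind it. If the other carrier plate is in the way, slide it aside just far enough and leave it lying on the worktop; leave everything else on the bench where it is.

Things in the scene. Friction and masses are not known exactly. Their poses are not given: they have to be found in the camera images.
- peel_jig: fixed aluminium peel jig, 124 mm wide (x), 168 long (y). Origin: centre of its mouth (open end) at worktop height; y points from the mouth into the jig, the way the plate slides; x across. No floor: the plate slides on the worktop between two rails 22 mm high, inner faces x = +-48 mm, outer +-62 mm, from the mouth to the end stop, whose face is at y = 122 mm.
- lead_in (a point): point in the guideway where the mouth's lead-in ends (jig x = 0, y = 28 mm, worktop height), axes as the jig's: the inner width narrows from 112 mm at the mouth to 96 mm here. From here on lips overhang inwards to x = +-41 mm, 14 to 22 mm above the worktop, so that a plate can enter only from the mouth.
- home (a point): where the underside centre of the plate lies when fully home (jig x = 0, y = 62 mm, worktop height), axes as the jig's; the plate's rear is then 2 mm inside the mouth. A bridge with a roller (top 61 mm, underside of roller 39 mm above the worktop) crosses at jig y = 83 to 107 mm.
- bolt (a joint): sliding steel bolt at the mouth, in m: 0 = shut (tip at jig x = 28 mm, behind the rear corner of a plate that is home), 0.036 = fully drawn (tip at x = 64 mm, mouth clear); grows as it is drawn along jig +x. Bar 12 mm square, jig y = -16 to -4 mm, 6.5 to 18.5 mm above the worktop. Stays where it is left; about 2 N moves it
- bolt_knob (a point): middle of the bolt's upright knob, 39.5 mm above the worktop (jig x = 78, y = -10 mm when shut). Stem 11 mm thick, ball top 15 mm, from 18 to 50 mm above the worktop: push or pinch it. Its guide, 24 mm high, is at jig x = 62 to 129, y = -21 to 20 mm. Nearby stands a testing machine 0.18 m high: front at world x = 0.644 m, right end at y = -0.04 m
- narrow_plate: the plate that fits: loose aluminium carrier plate 92 mm wide (x), 120 long (y), 0.3 to 0.6 kg, flat on the worktop. Flange 12 mm thick over the full width, on it a deck 76 mm wide up to 20 mm, with strips and screws up to 26 mm. Either end may lead. Origin: centre of its underside. Too wide to grip: push it by its edges. 2 mm play each side in the guideways
- wide_plate: the other carrier plate, like the first but 112 mm wide (deck 96 mm): too wide for the jig. 0.45 kg. Origin: centre of its underside, x across, y along. It may lie beside the run-in or reach into it; if so it may be slid aside on the worktop, by at most 100 mm
- stapler: red stapler, 34 wide (x), 136 long (y), 46 mm high, 0.21 kg, standing in the run-in, the strip in front of the jig's mouth. Origin: centre of its underside. Grip it across its 32 mm wide upper arm, 25 to 46 mm above the worktop. The worktop beyond the jig's closed end, between world x = 0.41 and 0.53, y = 0.17 and 0.29 m, is clear for it
- weight: bystander: silver 500 g weight, 43 mm wide, 60 mm high, standing between the plates and the testing machine; origin at its underside centre
- tape: bystander: roll of tape lying flat, 93 mm across, 48 mm high, left of the screwdriver; origin at its underside centre
- screwdriver: bystander: screwdriver, 188 mm long (y), 25 mm thick, lying behind the jig; origin at its underside centre
- caliper: bystander: steel caliper, 210 mm long (y), 8 mm thick, on the left; origin at its underside centre
- retain_box: bystander: black box 136 x 225 x 68 mm on the left; origin at its underside centre

How it is judged (in metres and radians):
On the way, in this order (a step that is already met when the one before it is completed fails the run):
1. the bolt is drawn back, the mouth clear, with the plate still outside (value of joint bolt above 0.031 m and y of narrow_plate in the frame of home below -0.1 m), for 0.2 s.
2. the fitting plate is fully home against the end stop (y of narrow_plate in the frame of home above -0.0035 m and x of narrow_plate in the frame of home between -0.004 and 0.004 m and height (world z) of narrow_plate below 0.004 m and angle between the y axis of narrow_plate and the y axis of peel_jig, either way round below 0.06 rad), for 0.2 s.
At the end, for the whole second after the job is handed in: The 92 mm plate lies in the jig's guideways within 3.5 mm of the end stop, the bolt behind it is shut to within 6 mm, the stapler stands upright on the worktop, out of the 160 mm wide run-in in front of the mouth (its middle beside that strip, or more than 100 mm past the mouth), and all is at rest (all of step 2 and value of joint bolt below 0.006 m and angle between stapler's own z axis and vertical below 0.15 rad and height (world z) of stapler between -0.006 and 0.006 m and linear speed of each of stapler, narrow_plate below 0.02 m/s and (y of stapler in the frame of peel_jig above 0.1 m or x of stapler in the frame of peel_jig above 0.08 m or x of stapler in the frame of peel_jig below -0.08 m)); the robot touches nothing.
It fails at once if the wide plate is shifted by more than 100 mm or tipped up (distance of wide_plate from where it was at the start of the episode above 0.1 m or angle between wide_plate's own z axis and vertical above 0.3 rad).
It fails at once if a bystander (weight, tape, screwdriver, caliper, box) is shifted by more than 40 mm (distance of any of weight, tape, screwdriver, caliper, retain_box from where it was at the start of the episode above 0.04 m).
It also fails if it takes over 72 s, if anything falls off the work surface, if the arm or the gripper's body presses on something with over 40 N, if the wrist force passes 120 N, or if a joint passes its speed limit or range.

## Working session

There is one attempt and no reset: what is moved stays moved. The work goes in short steps, Python scripts to look and compute and a tool call to move; the robot and the scene stay as the last step left them, time stands still between calls to the robot, and variables do not carry over. Pictures are saved under pics/ and viewed, at most 10 in all, crops included, and the job is handed in when it is done.

Besides the shell and the picture viewer there is one more tool, called after "Request:" by a JSON object that holds its "name" and its "arguments", one argument or row to a line. move_arm: Moves the arm, as the interface text tells. Its arguments: {"type":"object","properties":{"commands":{"type":"array","items":{"type":"array"}}},"required":["commands"]}

```bash
mkdir -p pics
cat > h.py <<'E'
from cell import env, read_camera, search_frame, cut_out
import numpy as np, cv2
def ray(c,px):
    R=cv2.Rodrigues(np.array(c["rvec"],float))[0]; t=np.array(c["tvec"],float)
    u=(px[0]-c["cx"])/c["fx"]; v=(px[1]-c["cy"])/c["fy"]
    if c.get("name")=="wrist":
        th=np.hypot(u,v); s=np.sin(th)/th if th>1e-9 else 1; d=np.array([u*s,v*s,np.cos(th)])
    else: d=np.array([u,v,1.])
    return -R.T@t, R.T@d
def w(c,px,z):
    o,d=ray(c,px); return (o+d*(z-o[2])/d[2])[:2]
def proj(c,P):
    R=cv2.Rodrigues(np.array(c["rvec"],float))[0]; p=R@np.array(P,float)+np.array(c["tvec"],float)
    if c.get("name")=="wrist":
        r=np.hypot(p[0],p[1]); th=np.arctan2(r,p[2]); p=np.array([p[0]/r*th,p[1]/r*th,1])
    return [p[0]/p[2]*c["fx"]+c["cx"], p[1]/p[2]*c["fy"]+c["cy"]]
def shot(n,f=None):
    c=read_camera(n); c["name"]=n
    if f: cv2.imwrite("pics/"+f,c["image"][:,:,::-1])
    return c
E
python3 - <<'E'
from h import *
s=env.state(); print(s)
H=dict(peel_jig=22,bolt=12,bolt_knob=40,narrow_plate=15,wide_plate=15,stapler=40,weight=30,tape=48,screwdriver=12,caliper=4,retain_box=68)
for n in ("scene","side"):
    c=shot(n,n+"0.png"); print(n,c["image"].shape, ray(c,(320,240)))
    for k,z in H.items():
        try:
            r=search_frame(k,c)
            print(k,[(np.round(x["at"]).tolist(),round(x["confidence"],2),np.round(w(c,x["at"],z)).tolist()) for x in r[:3]])
        except Exception as e: print(k,e)
E
```

```text
{'t': 0.0, 'joints': array([ 1.17643223e+00,  4.91567167e-01,  1.55945253e+00, -2.51826434e-06,
        1.09170140e+00, -1.05612560e-01]), 'qvel': array([-4.04923334e-04, -1.45785621e-03,  1.14924946e-03,  7.83115846e-04,
       -3.78927443e-04,  1.03448501e-05]), 'tau': array([ 1.83301679e-03, -6.12640500e+01, -2.58182591e+01,  6.93172077e-02,
        4.81982832e-02, -1.46076968e-04]), 'eef_pos': array([177.94564459, 599.09907189, 404.15584209]), 'tcp_rot': array([-3.14047026e+00, -1.16735257e-04,  2.85284222e+00]), 'ft_force': array([ 0.78629763, -0.47765077,  0.1093557 ]), 'moment': array([-0.02118302, -0.00115149,  0.0356792 ]), 'grip_force': 0.0, 'opening': 1.0005069919401057}
scene (480, 640, 3) (array([-182.66296282,  767.58443874, 1005.06602179]), array([ 0.51839698, -0.51195433, -0.68502681]))
peel_jig [([182.0, 346.0], 0.53, [534.0, 525.0])]
bolt []
bolt_knob []
narrow_plate []
wide_plate []
stapler []
weight []
tape []
screwdriver []
caliper [([179.0, 330.0], 0.4, [593.0, 499.0])]
retain_box [([181.0, 346.0], 0.78, [500.0, 539.0])]
side (480, 640, 3) (array([367.75539784, 815.60914546, 736.32985238]), array([ 0.16849522, -0.73201655, -0.66057603]))
peel_jig [([340.0, 259.0], 0.66, [492.0, 76.0])]
bolt [([232.0, 419.0], 0.7, [588.0, 477.0]), ([330.0, 218.0], 0.69, [547.0, -73.0])]
bolt_knob [([332.0, 219.0], 0.55, [537.0, -38.0])]
narrow_plate [([341.0, 186.0], 0.66, [549.0, -216.0]), ([285.0, 271.0], 0.57, [601.0, 134.0])]
wide_plate [([340.0, 161.0], 0.58, [576.0, -339.0])]
stapler []
weight [([286.0, 268.0], 0.61, [597.0, 139.0])]
tape [([271.0, 304.0], 0.67, [591.0, 258.0])]
screwdriver [([286.0, 270.0], 0.56, [601.0, 127.0])]
caliper [([229.0, 415.0], 0.79, [598.0, 467.0])]
retain_box [([305.0, 414.0], 0.77, [466.0, 469.0]), ([344.0, 248.0], 0.25, [484.0, 87.0])]
```

View pics/scene0.png

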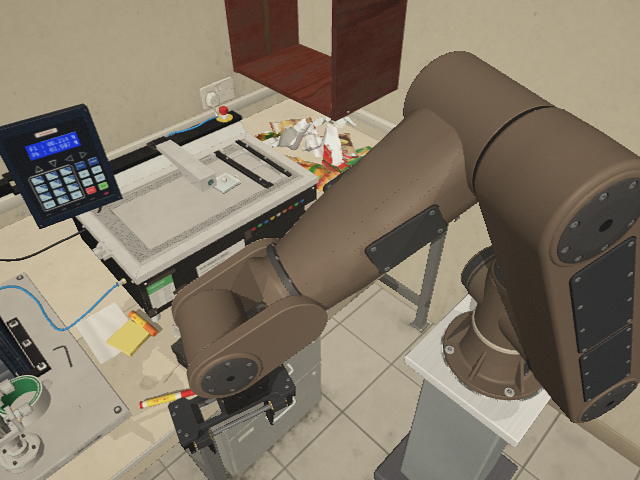

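View pics/side0.png

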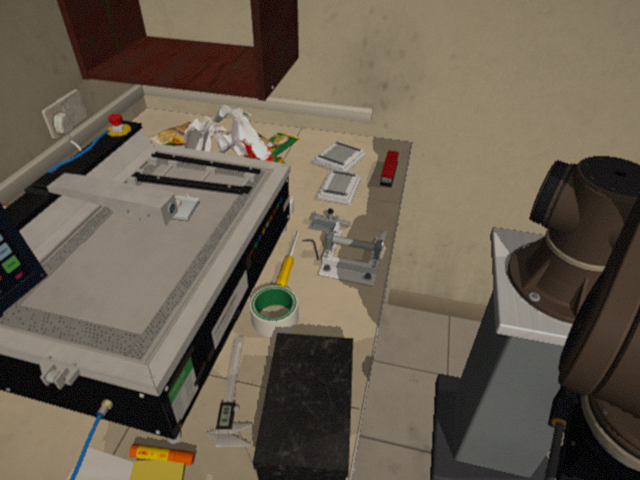

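The side view shows the jig at (350,255) with its mouth towards −y and the bolt at its +x side (328,218). The narrow plate is at (340,186), the wide plate at (340,155) and the stapler at (389,168). The scene camera is blocked by the arm, so I'm moving over for a wrist view.

Request:
{"name": "move_arm", "arguments": {
  "commands": [
    [[0.98,-0.9,0],-1,1],
    [[0.98,-0.9,0],-1,1],
    [[0.98,-0.9,0],-1,1],
    [[0.98,-0.9,0],-1,1],
    [[0.98,-0.9,0],-1,1],
    [[0.98,-0.9,0],-1,1],
    [[0.98,-0.9,0],-1,1],
    [[0.98,-0.9,0],-1,1],
    [[0.98,-0.9,0],-1,1],
    [[0.98,-0.9,0],-1,1],
    [[0.2,-1,0],-1,1],
    [[0,-1,0],-1,1],
    [[0,-1,0],-1,1],
    [[0,-1,0],-1,1],
    [[0,-1,0],-1,1],
    [[0,-1,0],-1,1],
    [[0,-1,0],0,1],
    [[0,-1,0],0,1],
    [[0,-1,0],0,1],
    [[0,-1,0],0,1]
  ]
}}

```text
t: 2.87
eef_pos: [477.7, 27.7, 404.9]
tcp_rot: [3.141, 0.0, 1.573]
ft_force: [0.3, 0.3, -0.2]
opening: 0.999
grip_force: 0.0
```

Request:
{"name": "move_arm", "arguments": {
  "commands": [
    [[0,-1,0],0,1],
    [[0,-1,0],0,1],
    [[0,-1,0],0,1],
    [[0,-1,0],0,1],
    [[0,0,0],0,1],
    [[0,0,0],0,1]
  ]
}}

```text
t: 3.37
eef_pos: [477.9, -92.1, 404.7]
tcp_rot: [3.141, -0.0, 1.57]
ft_force: [-0.1, 1.2, 0.2]
opening: 0.997
grip_force: 0.0
```

Run:
```python
from h import *
s=env.state(); print(s["t"],s["eef_pos"],s["tcp_rot"],s["joints"])
H=dict(peel_jig=22,bolt=12,bolt_knob=40,narrow_plate=15,wide_plate=15,stapler=46,weight=60)
for n in ("wrist","side","scene"):
    c=shot(n,n+"1.png"); print(n,c["fx"],ray(c,(320,240)))
    for k,z in H.items():
        r=cut_out(k,c)
        for x in r[:2]:
            m=x["region"].astype(np.uint8); q=np.array(cv2.findContours(m,0,2)[0][0].reshape(-1,2),float) if m.any() else np.zeros((0,2))
            W=np.array([w(c,p,z) for p in q],np.float32)
            print(k,np.round(x["at"]).tolist(),round(x["confidence"],2),np.round(w(c,x["at"],z)).tolist(), cv2.minAreaRect(W) if len(W)>3 else "")
```

```text
3.3667 [477.88591898 -92.06235863 404.74548865] [ 3.14146516e+00 -2.82044787e-05  1.57007319e+00] [-3.26151545e-01  2.95199527e-01  1.88826049e+00  8.24953416e-05
  9.58020854e-01 -3.25475849e-01]
wrist 371.64829954431775 (array([478.10399304, -21.32339773, 383.39878631]), array([ 0.00993771, -0.25475578, -0.96695436]))
peel_jig [334.0, 75.0] 0.86 [495.0, 47.0] ((497.5113525390625, 18.626121520996094), (184.72280883789062, 198.655517578125), 88.6369857788086)
bolt [385.0, 189.0] 0.93 [548.0, -66.0] ((563.962890625, -64.88626098632812), (50.828941345214844, 19.540285110473633), 1.416571855545044)
bolt_knob [381.0, 187.0] 0.73 [539.0, -61.0] ((557.8858642578125, -61.65416717529297), (47.879234313964844, 16.157564163208008), 1.0557585954666138)
narrow_plate [377.0, 306.0] 0.64 [545.0, -194.0] ((550.6654052734375, -265.1678466796875), (32.44704055786133, 90.68036651611328), 89.97836303710938)
stapler [280.0, 367.0] 0.83 [439.0, -253.0] ((436.18377685546875, -253.57281494140625), (34.947479248046875, 38.961822509765625), 0.9740504026412964)
weight [495.0, 214.0] 0.96 [649.0, -81.0] ((651.
[... 1390 characters left out ...]
 0.46 [539.0, -46.0] ((494.4208068847656, -41.66993713378906), (14.852530479431152, 32.613067626953125), 77.21471405029297)
narrow_plate [378.0, 207.0] 0.9 [544.0, -211.0] ((547.3013916015625, -215.0654296875), (135.77090454101562, 101.6725082397461), 84.11933135986328)
wide_plate [254.0, 274.0] 0.47 [600.0, 252.0] ((595.7918090820312, 247.12356567382812), (93.91693115234375, 137.9693603515625), 52.0440559387207)
weight [323.0, 204.0] 0.79 [641.0, -59.0] ((641.0809326171875, -59.84975814819336), (43.38098907470703, 97.34355163574219), 44.82195281982422)
weight [192.0, 316.0] 0.41 [561.0, 470.0] ((562.6931762695312, 437.1522216796875), (42.26686096191406, 194.8184814453125), 8.98078441619873)
```

View pics/wrist1.png

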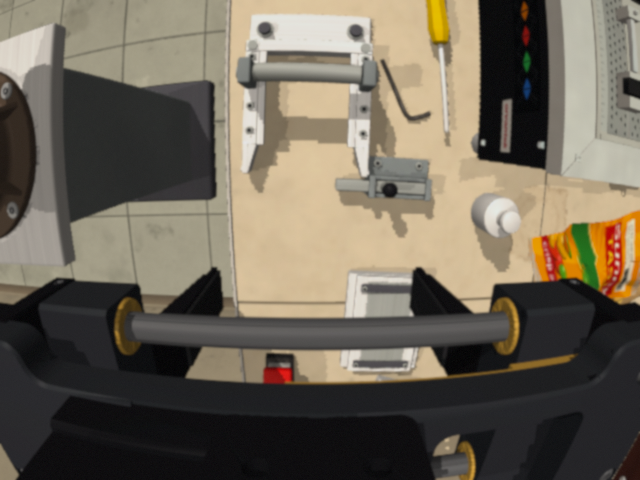

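The wrist view shows the jig with its rail tips at (245,172) and (366,176), back corners near (248,18) and (371,15), and the end stop behind the roller. The bolt bar tip is at (336,185) and the knob top at (390,190). The narrow plate's corners are about (348,272), (415,270), (412,374) and (341,368), and the stapler's front end is at (280,367).

Run:
```python
from h import *
c=shot("wrist")
P=dict(Ltip=(245,172,22),Rtip=(366,176,22),knob=(390,190,50),bartip=(336,185,12),gTL=(371,156,24),gTR=(429,159,24),gBR=(431,200,24),gBL=(370,196,24),bl=(248,18,22),br=(371,15,22),n1=(348,272,12),n2=(415,271,12),n3=(413,374,12),n4=(341,369,12),st1=(266,355,46),st2=(294,355,46),edgeL=(231,200,0))
for k,v in P.items(): print(k,np.round(w(c,v[:2],v[2]),1))
g=cv2.resize(c["image"][130:390,220:450,::-1],None,fx=2.3,fy=2.3,interpolation=cv2.INTER_CUBIC); cv2.imwrite("pics/crop1.png",g)
c=shot("side"); g=cv2.resize(c["image"][130:300,290:430,::-1],None,fx=3.5,fy=3.5,interpolation=cv2.INTER_CUBIC); cv2.imwrite("pics/crop2.png",g)
```

```text
Ltip [408.1 -46.5]
Rtip [526.7 -50.7]
knob [545.4 -60.7]
bartip [497.9 -61. ]
gTL [530.9 -30.9]
gTR [589.7 -31.8]
gBR [593.8 -73. ]
gBL [530.8 -70.1]
bl [410.6 110. ]
br [531.4 112.6]
n1 [ 512.  -153.1]
n2 [ 585.5 -152.7]
n3 [ 597.8 -288.7]
n4 [ 508.  -277.1]
st1 [ 424.8 -236.1]
st2 [ 454.8 -235.3]
edgeL [387.8 -77.6]
```

View pics/crop2.png

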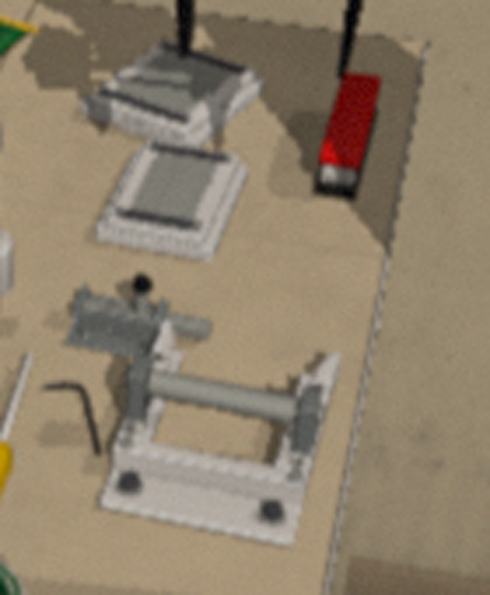

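Request:
{"name": "move_arm", "arguments": {
  "commands": [
    [[0.112,0.052,-0.175],0.98,0],
    [[0.112,0.052,-0.175],0.98,0],
    [[0.112,0.052,-0.175],0.98,0],
    [[0.112,0.052,-0.175],0.98,0],
    [[0.112,0.052,-0.175],0.98,0],
    [[0.112,0.052,-0.175],0.98,0],
    [[0.112,0.052,-0.175],0.98,0],
    [[0.112,0.052,-0.175],0.98,0],
    [[0.112,0.052,-0.175],0.98,0],
    [[0.112,0.052,-0.175],0.98,0],
    [[0.112,0.052,-0.175],0.98,0],
    [[0.112,0.052,-0.175],0.98,0],
    [[0.112,0.052,-0.175],0.98,0],
    [[0.112,0.052,-0.175],0.98,0],
    [[0.112,0.052,-0.175],0.98,0],
    [[0.112,0.052,-0.175],0.98,0],
    [[0.112,0.052,-0.175],0.98,0],
    [[0.112,0.052,-0.175],0.98,0],
    [[0.112,0.052,-0.175],0.98,0],
    [[0.112,0.052,-0.175],0.98,0]
  ]
}}

```text
t: 6.33
eef_pos: [545.4, -59.6, 299.4]
tcp_rot: [3.141, -0.0, -3.138]
ft_force: [0.9, -0.7, 0.2]
opening: 0.498
grip_force: 0.0
```

Run:
```python
from h import *
s=env.state(); print(s["t"],s["eef_pos"],s["tcp_rot"],s["joints"])
H=dict(bolt_knob=45,narrow_plate=12,wide_plate=12,stapler=46,peel_jig=22)
n="wrist"
c=shot(n,n+"2.png")
for k,z in H.items():
    r=search_frame(k,c)
    for x in r[:2]: print(k,np.round(x["at"]).tolist(),round(x["confidence"],2),np.round(w(c,x["at"],z)).tolist())
```

```text
6.3333 [545.37945979 -59.59979907 299.44134523] [ 3.14148692e+00 -2.93203387e-05 -3.13849071e+00] [-2.29272760e-01  5.17150618e-01  1.85637631e+00  1.38373598e-04
  7.68118611e-01 -1.80327055e+00]
bolt_knob [310.0, 244.0] 0.93 [540.0, -63.0]
narrow_plate [125.0, 241.0] 0.63 [547.0, -215.0]
wide_plate [22.0, 262.0] 0.9 [569.0, -344.0]
stapler [40.0, 111.0] 0.88 [437.0, -268.0]
stapler [20.0, 260.0] 0.6 [555.0, -310.0]
peel_jig [459.0, 178.0] 0.78 [496.0, 44.0]
```

View pics/wrist2.png

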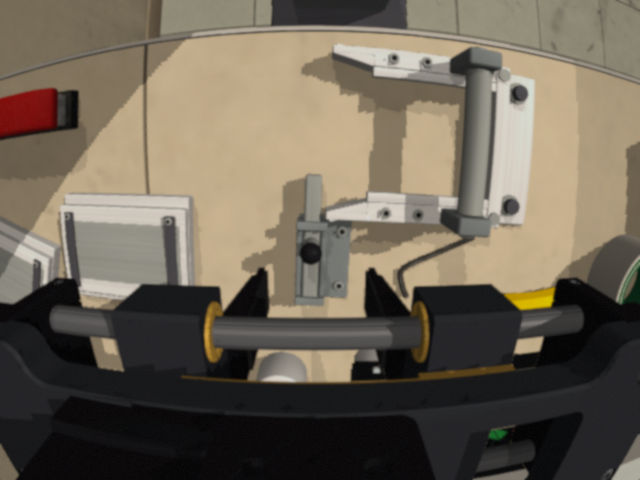

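The knob is at (311,253) between the fingers, the rail tips at (335,48) and (328,215), and the bar tip at (313,176). The narrow plate's −x edge runs from (62,195) to (191,196), and a wide-plate corner is near (58,240). The stapler end is at (77,105).

Run:
```python
from h import *
c=shot("wrist")
P=dict(Ltip=(335,48,22),Rtip=(328,215,22),knob=(311,253,50),bartip=(313,176,18),gTL=(298,222,24),gBR=(347,298,24),jbl=(533,78,22),jbr=(523,222,22),n1=(62,195,12),n2=(191,196,12),n3=(191,285,12),d1=(65,212,20),d2=(176,214,20),d3=(178,285,20),wc=(58,240,12),wc2=(2,218,12),st1=(75,92,46),st2=(77,127,30))
for k,v in P.items(): print(k,np.round(w(c,v[:2],v[2]),1))
```

```text
Ltip [407.  -45.9]
Rtip [524.6 -50.8]
knob [544.  -62.5]
bartip [497.4 -61.3]
gTL [529.1 -71.9]
gBR [587.1 -36.3]
jbl [414.9 107.6]
jbr [528.7 103.9]
n1 [ 505.1 -277.1]
n2 [ 511.  -153.1]
n3 [ 582.5 -159.7]
d1 [ 518.7 -269.3]
d2 [ 523.1 -163.3]
d3 [ 579.6 -167.8]
wc [ 545.  -289.1]
wc2 [ 522.8 -364.5]
st1 [ 426.4 -231.8]
st2 [ 450.9 -241.9]
```

Request:
{"name": "move_arm", "arguments": {
  "commands": [
    [[-0.03,-0.06,-0.66],0,0],
    [[0,0,-0.66],0,0],
    [[0,0,-0.66],0,0],
    [[0,0,-0.66],0,0],
    [[0,0,0],0,-1],
    [[0,0,0],0,-1],
    [[0,0,0],0,-1],
    [[0,0,0],0,-1],
    [[0,0,0],0,-1],
    [[0,0,0],0,-1]
  ]
}}

```text
t: 7.52
eef_pos: [544.6, -62.4, 221.7]
tcp_rot: [-3.139, 0.003, -3.141]
ft_force: [-3.1, -26.2, 0.3]
opening: 0.141
grip_force: 30.1
```

Request:
{"name": "move_arm", "arguments": {
  "commands": [
    [[0.2,0,0],0,-1],
    [[0.2,0,0],0,-1],
    [[0.2,0,0],0,-1],
    [[0.2,0,0],0,-1],
    [[0.2,0,0],0,-1],
    [[0.2,0,0],0,-1],
    [[0,0,0],0,-1]
  ]
}}

```text
t: 8.1
eef_pos: [580.1, -63.6, 221.3]
tcp_rot: [-3.139, -0.002, 3.141]
ft_force: [-6.0, -21.1, 3.7]
opening: 0.136
grip_force: 30.0
```

Request:
{"name": "move_arm", "arguments": {
  "commands": [
    [[0,0,0],0,0],
    [[0,0,0],0,0],
    [[0,0,0],0,0],
    [[0,0,1],0,0],
    [[0,0,1],0,0],
    [[0,0,1],0,0]
  ]
}}

```text
t: 8.6
eef_pos: [580.2, -61.2, 311.7]
tcp_rot: [3.141, -0.001, 3.141]
ft_force: [0.4, -0.0, 0.3]
opening: 0.476
grip_force: 0.0
```

Request:
{"name": "move_arm", "arguments": {
  "commands": [
    [[-0.16,-0.27,0.15],-0.98,1],
    [[-0.16,-0.27,0.15],-0.98,1],
    [[-0.16,-0.27,0.15],-0.98,1],
    [[-0.16,-0.27,0.15],-0.98,1],
    [[-0.16,-0.27,0.15],-0.98,1],
    [[-0.16,-0.27,0.15],-0.98,1],
    [[-0.16,-0.27,0.15],-0.98,1],
    [[-0.16,-0.27,0.15],-0.98,1],
    [[-0.16,-0.27,0.15],-0.98,1],
    [[-0.16,-0.27,0.15],-0.98,1],
    [[-0.16,-0.27,0.15],-0.98,1],
    [[-0.16,-0.27,0.15],-0.98,1],
    [[-0.16,-0.27,0.15],-0.98,1],
    [[-0.16,-0.27,0.15],-0.98,1],
    [[-0.16,-0.27,0.15],-0.98,1],
    [[-0.16,-0.27,0.15],-0.98,1],
    [[-0.16,-0.27,0.15],-0.98,1],
    [[-0.16,-0.27,0.15],-0.98,1],
    [[-0.16,-0.27,0.15],-0.98,1],
    [[-0.16,-0.27,0.15],-0.98,1]
  ]
}}

```text
t: 10.27
eef_pos: [484.0, -223.5, 401.1]
tcp_rot: [3.141, 0.0, 1.569]
ft_force: [1.3, 0.2, -0.3]
opening: 0.998
grip_force: 0.0
```

Run:
```python
from h import *
s=env.state(); print(s["t"],s["eef_pos"],s["tcp_rot"])
H=dict(bolt_knob=50,narrow_plate=12,wide_plate=12,stapler=46)
c=shot("wrist","wrist3.png")
for k,z in H.items():
    for x in cut_out(k,c)[:1]:
        m=x["region"].astype(np.uint8); q=max(cv2.findContours(m,0,2)[0],key=len).reshape(-1,2)
        W=np.array([w(c,p,z) for p in q],np.float32); print(k,np.round(x["at"]),x["confidence"],np.round(w(c,x["at"],z)),cv2.minAreaRect(W))
```

```text
10.2667 [ 484.0145873  -223.47448126  401.10781574] [3.14105834e+00 4.58666841e-05 1.56933532e+00]
bolt_knob [412.  56.] 0.96 [571. -70.] ((571.1353759765625, -69.16712951660156), (20.992298126220703, 78.10565948486328), 87.52471923828125)
narrow_plate [381. 208.] 0.97 [ 550. -216.] ((554.4627075195312, -218.94009399414062), (122.98131561279297, 93.97259521484375), 87.35414123535156)
wide_plate [389. 353.] 0.77 [ 569. -387.] ((573.5075073242188, -402.0062561035156), (47.641841888427734, 118.65071105957031), 88.65337371826172)
```

View pics/wrist3.png

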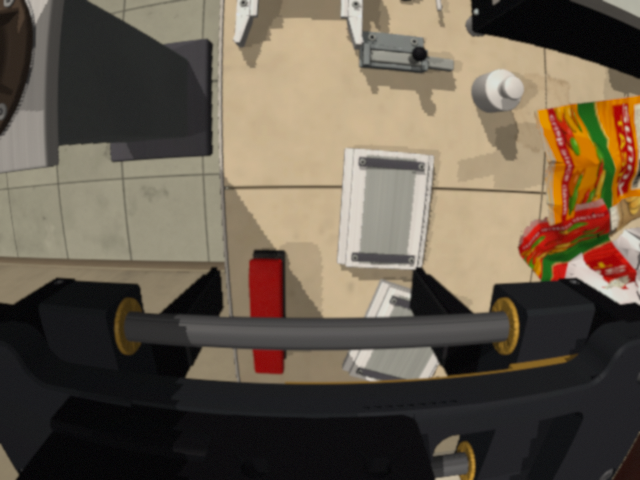

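The bolt is now drawn: the knob is at (419,55) and the bar is clear of the mouth. The stapler runs from (268,257) to (270,373). The narrow plate lies at about (554,−219) mm, and the wide plate's nearest corner is at (385,283), clear of the path needed.

Run:
```python
from h import *
c=shot("wrist")
P=dict(s1=(250,262,46),s2=(284,260,46),s3=(255,373,46),s4=(284,373,46),knob=(419,54,50),wa=(385,283,12),wb=(345,365,12),n1=(345,150,12),n2=(434,153,12),n3=(421,270,12),n4=(339,266,12),Ltip=(240,42,22),Rtip=(357,44,22))
for k,v in P.items(): print(k,np.round(w(c,v[:2],v[2]),1))
```

```text
s1 [ 421.6 -262. ]
s2 [ 454.3 -259.7]
s3 [ 418.9 -389.7]
s4 [ 450.6 -388.4]
knob [576.2 -65.9]
wa [ 558.6 -296.3]
wb [ 519.1 -400.3]
n1 [ 512.5 -157.6]
n2 [ 603.5 -157.4]
n3 [ 597.5 -281.8]
n4 [ 508.6 -276.9]
Ltip [410.1 -49. ]
Rtip [522.7 -52.5]
```

Request:
{"name": "move_arm", "arguments": {
  "commands": [
    [[-0.39,-0.82,-0.5],0,1],
    [[-0.39,-0.82,-0.5],0,1],
    [[-0.39,-0.82,-0.5],0,1],
    [[-0.39,-0.82,-0.5],0,1],
    [[0,0,-0.84],0,1],
    [[0,0,-0.84],0,1],
    [[0,0,-0.84],0,1],
    [[0,0,-0.84],0,1],
    [[0,0,-0.84],0,1],
    [[0,0,0],0,1],
    [[0,0,0],0,-1],
    [[0,0,0],0,-1],
    [[0,0,0],0,-1],
    [[0,0,0],0,-1],
    [[0,0,0],0,-1],
    [[0,0,0],0,-1],
    [[0,0,0],0,-1]
  ]
}}

```text
t: 11.98
eef_pos: [437.5, -321.9, 215.0]
tcp_rot: [3.141, 0.001, 1.573]
ft_force: [0.5, 0.7, -0.5]
opening: 0.565
grip_force: 0.0
```

Request:
{"name": "move_arm", "arguments": {
  "commands": [
    [[0,0,0],0,-1],
    [[0,0,0],0,-1],
    [[0,0,0],0,-1],
    [[0,0,0],0,-1],
    [[0,0,0],0,-1],
    [[0,0,0.5],0,-1]
  ]
}}

```text
t: 12.48
eef_pos: [437.1, -321.6, 227.7]
tcp_rot: [-3.139, -0.003, 1.573]
ft_force: [-0.3, 0.8, -2.9]
opening: 0.347
grip_force: 29.9
```

Request:
{"name": "move_arm", "arguments": {
  "commands": [
    [[0,0,0.95],0,-1],
    [[0,0,0.95],0,-1],
    [[0,0,0.95],0,-1],
    [[0,0,0.95],0,-1],
    [[0.07,0.98,0],0,-1],
    [[0.07,0.98,0],0,-1],
    [[0.07,0.98,0],0,-1],
    [[0.07,0.98,0],0,-1],
    [[0.07,0.98,0],0,-1],
    [[0.07,0.98,0],0,-1],
    [[0.07,0.98,0],0,-1],
    [[0.07,0.98,0],0,-1],
    [[0.07,0.98,0],0,-1],
    [[0.07,0.98,0],0,-1],
    [[0.07,0.98,0],0,-1],
    [[0.07,0.98,0],0,-1],
    [[0.07,0.98,0],0,-1],
    [[0.07,0.98,0],0,-1],
    [[0.07,0.98,0],0,-1],
    [[0.07,0.98,0],0,-1]
  ]
}}

```text
t: 14.15
eef_pos: [470.9, 150.1, 343.4]
tcp_rot: [-3.141, -0.0, 1.573]
ft_force: [0.3, -0.4, -0.3]
opening: 0.341
grip_force: 29.9
```

Request:
{"name": "move_arm", "arguments": {
  "commands": [
    [[0,0.98,0],0,-1],
    [[0,0.98,0],0,-1],
    [[0,0.6,0],0,-1],
    [[0,0,-0.9],0,-1],
    [[0,0,-0.9],0,-1],
    [[0,0,-0.9],0,-1],
    [[0,0,-0.8],0,-1],
    [[0,0,-0.4],0,-1],
    [[0,0,0],0,-1],
    [[0,0,0],0,-1]
  ]
}}

```text
t: 14.98
eef_pos: [471.1, 225.4, 226.2]
tcp_rot: [-3.14, 0.0, 1.573]
ft_force: [0.5, -0.8, -1.1]
opening: 0.348
grip_force: 29.9
```

Run:
```python
from h import *
s=env.state(); print(s["t"],s["eef_pos"],s["tcp_rot"],s["ft_force"],s["opening"],s["grip_force"])
c=shot("side")
for k in ("stapler","tape","retain_box"):
    for x in search_frame(k,c)[:1]: print(k,np.round(x["at"]),x["confidence"],w(c,x["at"],30))
```

```text
14.9833 [471.12558524 225.3777852  226.20010632] [-3.14034121e+00  4.05472161e-04  1.57279859e+00] [ 0.45106124 -0.77135671 -1.1069938 ] 0.34787518504348064 29.85096389427781
stapler [333. 317.] 0.62 [470.09399103 245.17487817]
tape [270. 304.] 0.84 [597.70198506 244.37732553]
retain_box [307. 414.] 0.78 [469.11315694 449.31235552]
```

Request:
{"name": "move_arm", "arguments": {
  "commands": [
    [[0,0,-0.2],0,-1],
    [[0,0,-0.15],0,-1],
    [[0,0,0],0,-1],
    [[0,0,0],0,-0.1],
    [[0,0,0],0,-0.1],
    [[0,0,0],0,-0.1],
    [[0,0,0],0,-0.1],
    [[0,0,0.6],0,-0.1],
    [[0,0,1],0,0.3],
    [[0,0,1],0,0.3],
    [[0,0,1],0,1],
    [[0,0,1],0,1],
    [[0,0,1],0,1],
    [[0,-1,0.3],0,1],
    [[0,-1,0.3],0,1],
    [[0,-1,0],0,1],
    [[0,-1,0],0,1],
    [[0,-1,0],0,1],
    [[0,-1,0],0,1],
    [[0,0,0],0,1]
  ]
}}

```text
t: 16.85
eef_pos: [471.0, 41.9, 402.3]
tcp_rot: [3.141, 0.001, 1.57]
ft_force: [0.1, -0.1, 0.8]
opening: 1.001
grip_force: 0.0
```

Run:
```python
from h import *
s=env.state(); print(s["t"],s["eef_pos"],s["tcp_rot"])
c=shot("wrist","wrist4.png")
for k,z in dict(stapler=46,peel_jig=22).items():
    for x in cut_out(k,c)[:1]:
        m=x["region"].astype(np.uint8); q=max(cv2.findContours(m,0,2)[0],key=len).reshape(-1,2)
        W=np.array([w(c,p,z) for p in q],np.float32); print(k,np.round(x["at"]),x["confidence"],cv2.minAreaRect(W))
```

```text
16.85 [470.95967048  41.92128784 402.29171741] [3.14104740e+00 7.42778689e-04 1.57002837e+00]
stapler [316.  55.] 0.75 ((470.6636657714844, 197.38235473632812), (104.64270782470703, 32.808998107910156), 89.15556335449219)
peel_jig [328. 209.] 0.8 ((488.43267822265625, 24.49365997314453), (187.01849365234375, 178.9256134033203), 89.03414154052734)
```

View pics/wrist4.png

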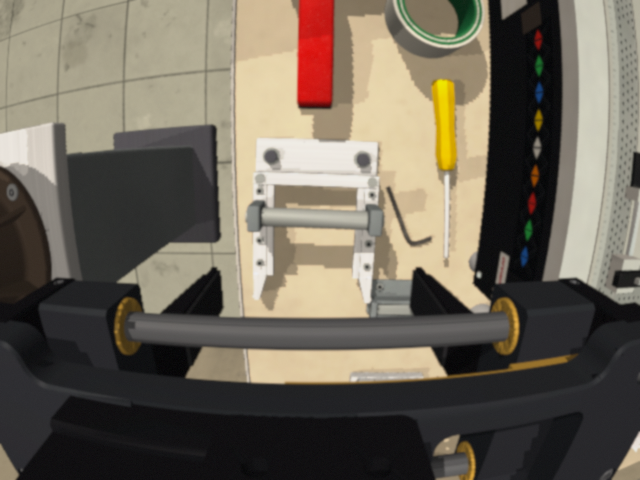

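The stapler stands upright beyond the jig's closed end (298–335, 0–105). The jig's back corners are at (257,140) and (380,141), its rail tips at (257,298) and (370,303), and the end stop face is at about row 185.

Run:
```python
from h import *
c=shot("wrist")
P=dict(bl=(257,140,12),br=(380,141,12),Ltip=(257,298,22),Rtip=(370,303,22),stopL=(275,186,14),stopR=(358,187,14),lipL=(274,270,22),lipR=(354,275,22),rollL=(262,217,50),rollR=(370,219,50))
for k,v in P.items(): print(k,np.round(w(c,v[:2],v[2]),1))
```

```text
bl [412.6 121.2]
br [534.4 120.4]
Ltip [408.6 -42. ]
Rtip [528.5 -47.7]
stopL [430.2  75. ]
stopR [512.8  74. ]
lipL [427.9 -10.3]
lipR [510.2 -15.7]
rollL [421.7  50.6]
rollR [520.4  48.9]
```

Request:
{"name": "move_arm", "arguments": {
  "commands": [
    [[0.277,-0.87,-0.34],-0.06,1],
    [[0.277,-0.87,-0.34],-0.06,1],
    [[0.277,-0.87,-0.34],-0.06,1],
    [[0.277,-0.87,-0.34],-0.06,1],
    [[0.277,-0.87,-0.34],-0.06,1],
    [[0.277,-0.87,-0.34],-0.06,1],
    [[0.277,-0.87,-0.34],-0.06,1],
    [[0.277,-0.87,-0.34],-0.06,1],
    [[0.277,-0.87,-0.34],-0.06,1],
    [[0.277,-0.87,-0.34],-0.06,1],
    [[0,0,-0.7],0,1],
    [[0,0,-0.7],0,1],
    [[0,0,-0.7],0,1],
    [[0,0,-0.7],0,1],
    [[0,0,-0.2],0,1],
    [[0,0,0],0,1]
  ]
}}

```text
t: 18.38
eef_pos: [554.5, -214.5, 208.6]
tcp_rot: [-3.139, -0.001, 1.526]
ft_force: [-1.3, -0.4, -0.1]
opening: 1.0
grip_force: 0.0
```

Run:
```python
from h import *
s=env.state(); print(s["t"],s["eef_pos"],s["tcp_rot"],s["ft_force"])
c=shot("wrist","wrist5.png")
```

```text
18.3833 [ 554.47756713 -214.53343416  208.60860857] [-3.13901242e+00 -1.28054664e-03  1.52626208e+00] [-1.25120822 -0.42111525 -0.07009945]
```

View pics/wrist5.png

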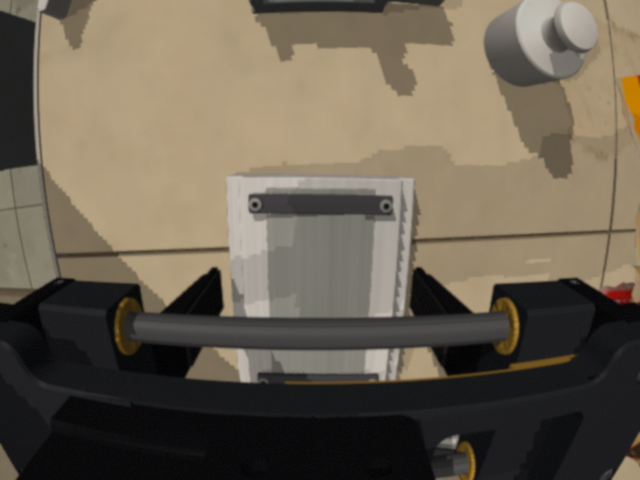

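The fingers straddle the plate (edges at columns 235 and 412), well aligned with it. I'll go down to deck height and grip the deck.

Request:
{"name": "move_arm", "arguments": {
  "commands": [
    [[0,0,-0.16],0,1],
    [[0,0,0],0,-1],
    [[0,0,0],0,-1],
    [[0,0,0],0,-1],
    [[0,0,0],0,-1],
    [[0,0,0],0,-1],
    [[0,0,0],0,-1],
    [[0,0,0],0,-1]
  ]
}}

```text
t: 19.1
eef_pos: [554.3, -215.7, 205.9]
tcp_rot: [3.14, 0.0, 1.525]
ft_force: [-0.7, 0.7, 5.6]
opening: 0.793
grip_force: 30.0
```

Request:
{"name": "move_arm", "arguments": {
  "commands": [
    [[-0.37,0,0],0,-1],
    [[-0.37,0,0],0,-1],
    [[-0.37,0,0],0,-1],
    [[-0.37,0,0],0.05,-1],
    [[-0.37,0,0],0.05,-1],
    [[-0.37,0,0],0.05,-1],
    [[-0.37,0,0],0.05,-1],
    [[-0.37,0,0],0,-1],
    [[0.01,0.4,0],0,-1],
    [[0.01,0.4,0],0,-1],
    [[0.01,0.4,0],0,-1],
    [[0.01,0.4,0],0,-1],
    [[0.01,0.4,0],0,-1],
    [[0,0,0],0,-1]
  ]
}}

```text
t: 20.27
eef_pos: [466.9, -154.4, 205.8]
tcp_rot: [3.14, 0.0, 1.541]
ft_force: [2.0, 6.4, 8.7]
opening: 0.792
grip_force: 30.0
```

Run:
```python
from h import *
s=env.state(); print(s["t"],s["eef_pos"],s["tcp_rot"],s["ft_force"],s["opening"],s["grip_force"])
c=shot("wrist","wrist6.png")
```

```text
20.2667 [ 466.87348908 -154.44753397  205.82705392] [3.14049084e+00 3.40404690e-04 1.54143077e+00] [1.95178788 6.38378298 8.69491948] 0.7916298215038539 29.995216727256775
```

View pics/wrist6.png

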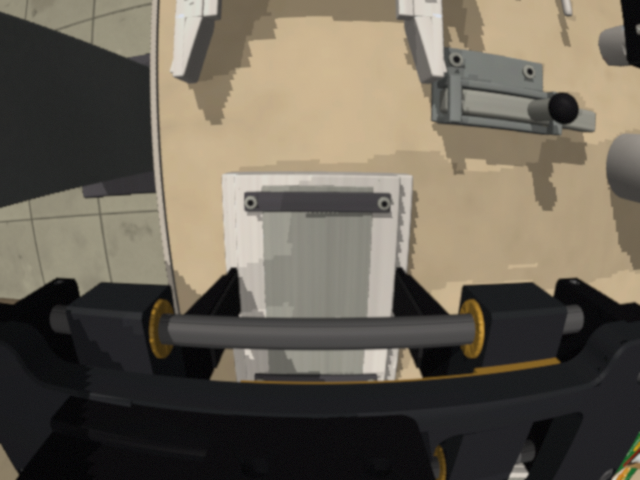

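The plate is gripped and moved. Its front edge runs from (223,175) to (411,175), with the rail tips at (181,78) and (440,76) and the drawn bolt at (564,107).

Run:
```python
from h import *
c=shot("wrist")
P=dict(f1=(223,175,12),f2=(411,175,12),LtipO=(172,75,22),LtipI=(190,77,22),RtipI=(432,76,22),RtipO=(444,74,22),lipL=(218,14,22),lipR=(400,17,22),knob=(564,107,50),sh=(402,300,12),sl=(233,300,12))
for k,v in P.items(): print(k,np.round(w(c,v[:2],v[2]),1))
```

```text
f1 [424.8 -96.5]
f2 [513.7 -99.1]
LtipO [404.9 -47.8]
LtipI [413.7 -49.9]
RtipI [521.7 -53.1]
RtipO [527.5 -51.7]
lipL [427.  -20.9]
lipR [508.3 -25.5]
knob [573.5 -65.2]
sh [ 511.2 -162.8]
sl [ 424.1 -160.2]
```

Request:
{"name": "move_arm", "arguments": {
  "commands": [
    [[-0.02,0.35,0],0,-1],
    [[-0.02,0.35,0],0,-1],
    [[0,0.35,0],0,-1],
    [[0,0.35,0],0,-1],
    [[0,0.35,0],0,-1],
    [[0,0.25,0],0,-1],
    [[0,0,0],0,0.95],
    [[0,0,0],0,0.95],
    [[0,0,0],0,0.95],
    [[0,0,0.6],0,0.95],
    [[0,0,0.7],0,0.8],
    [[0,0,0.7],0,0.2],
    [[0,-0.7,0],0,0.2],
    [[0,-0.7,0],0,0.2],
    [[0,-0.8,0],0,0.2],
    [[0,-0.9,0],0,0.2],
    [[0,0,0],0,0.2]
  ]
}}

```text
t: 21.78
eef_pos: [465.7, -192.3, 265.2]
tcp_rot: [3.14, 0.001, 1.538]
ft_force: [0.2, -0.1, -0.7]
opening: 0.609
grip_force: 0.0
```

Run:
```python
from h import *
s=env.state(); print(s["t"],s["eef_pos"],s["tcp_rot"],s["ft_force"],s["opening"],s["grip_force"])
c=shot("wrist","wrist7.png")
for k,z in dict(narrow_plate=12).items():
    for x in cut_out(k,c)[:1]:
        m=x["region"].astype(np.uint8); q=max(cv2.findContours(m,0,2)[0],key=len).reshape(-1,2)
        W=np.array([w(c,p,z) for p in q],np.float32); print(k,np.round(x["at"]),x["confidence"],cv2.minAreaRect(W))
```

```text
21.7833 [ 465.70385415 -192.26066746  265.17287992] [3.14049626e+00 8.67517033e-04 1.53801084e+00] [ 0.22960984 -0.14083126 -0.67046243] 0.6085499501696637 0.0
narrow_plate [309. 110.] 0.97 ((466.1048583984375, -96.98393249511719), (123.28341674804688, 91.54125213623047), 87.75801849365234)
```

View pics/wrist7.png

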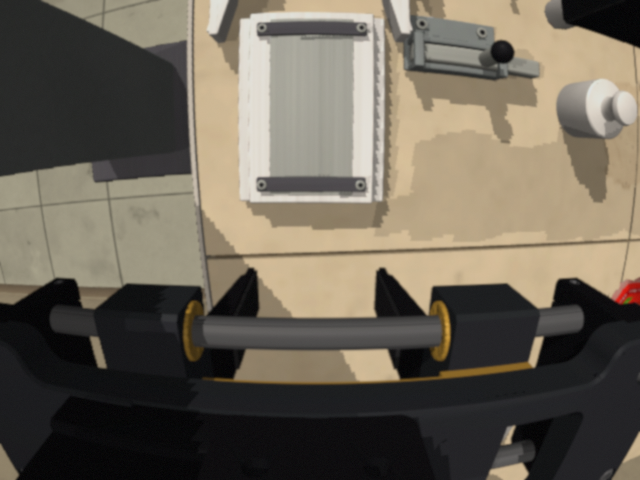

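The plate lies squarely in the mouth, with its rear edge at row 201 (y ≈ −158 mm), and the fingers are behind it. Next I push it in.

Request:
{"name": "move_arm", "arguments": {
  "commands": [
    [[0,0,-0.8],0,0.2],
    [[0,0,-0.8],0,0.2],
    [[0,0,-0.75],0,0.2],
    [[0,0,0],0,0.2],
    [[0.01,0.35,0],0,0.2],
    [[0.01,0.35,0],0,0.2],
    [[0.01,0.35,0],0,0.2],
    [[0.01,0.35,0],0,0.2],
    [[0,0.35,0],0,0.2],
    [[0,0.35,0],0,0.2],
    [[0,0.35,0],0,0.2],
    [[0,0.35,0],0,0.2],
    [[0,0.35,0],0,0.2],
    [[0,0.35,0],0,0.2],
    [[0,0,0],0,0.2]
  ]
}}

```text
t: 23.13
eef_pos: [466.6, -81.8, 194.7]
tcp_rot: [-3.141, -0.001, 1.542]
ft_force: [-0.8, 0.1, 0.0]
opening: 0.6
grip_force: 0.0
```

Request:
{"name": "move_arm", "arguments": {
  "commands": [
    [[0,0.2,0],0,0.2],
    [[0,0.2,0],0,0.2],
    [[0,0.15,0],0,0.2],
    [[0,0.1,0],0,0.2]
  ]
}}

```text
t: 23.47
eef_pos: [466.9, -63.8, 194.7]
tcp_rot: [3.142, -0.0, 1.541]
ft_force: [0.7, -1.7, -0.6]
opening: 0.601
grip_force: 0.9
```

Request:
{"name": "move_arm", "arguments": {
  "commands": [
    [[0,0.1,0],0,0.2],
    [[0,0.1,0],0,0.2],
    [[0,0,0],0,0.2]
  ]
}}

```text
t: 23.72
eef_pos: [466.9, -59.6, 194.8]
tcp_rot: [3.141, 0.002, 1.541]
ft_force: [-5.0, -26.9, -1.0]
opening: 0.602
grip_force: 13.5
```

Request:
{"name": "move_arm", "arguments": {
  "commands": [
    [[0,0.1,0],0,0.2],
    [[0,0,0],0,0.2]
  ]
}}

```text
t: 23.88
eef_pos: [466.9, -58.8, 195.0]
tcp_rot: [3.141, 0.004, 1.541]
ft_force: [-13.6, -60.8, 0.3]
opening: 0.599
grip_force: 30.9
```

Request:
{"name": "move_arm", "arguments": {
  "commands": [
    [[0,-0.5,0],0,0.2],
    [[0,0,1],0,0.2],
    [[0,0,1],0,0.2],
    [[0,0,1],0,0.2],
    [[0,0,1],0,0.2],
    [[0,0,0.3],0,0],
    [[0,0,0],0,0]
  ]
}}

```text
t: 24.47
eef_pos: [466.9, -70.1, 325.8]
tcp_rot: [3.138, 0.001, 1.541]
ft_force: [0.6, -0.1, 0.1]
opening: 0.522
grip_force: 0.0
```

Run:
```python
from h import *
s=env.state(); print(s["t"],s["eef_pos"],s["tcp_rot"])
c=shot("wrist")
for k,z in dict(narrow_plate=12,bolt_knob=50,bolt=15).items():
    for x in cut_out(k,c)[:1]:
        m=x["region"].astype(np.uint8); q=max(cv2.findContours(m,0,2)[0],key=len).reshape(-1,2)
        W=np.array([w(c,p,z) for p in q],np.float32); print(k,np.round(x["at"]),x["confidence"],cv2.minAreaRect(W),W.min(0),W.max(0),q[:,1].max())
```

```text
24.4667 [466.87218159 -70.08799326 325.79869525] [3.13752600e+00 1.00175311e-03 1.54077232e+00]
narrow_plate [314. 143.] 0.83 ((466.26116943359375, -4.191463470458984), (90.46835327148438, 90.99591827392578), 87.61967468261719) [419.0475 -49.661 ] [510.56223  42.07761] 207
bolt_knob [449. 225.] 0.89 ((566.56494140625, -59.63832092285156), (18.745555877685547, 75.85919952392578), 87.98096466064453) [528.8915   -69.382904] [604.56006 -49.55931] 239
```

Request:
{"name": "move_arm", "arguments": {
  "commands": [
    [[0.188,0.011,0],1,0],
    [[0.188,0.011,0],1,0],
    [[0.188,0.011,0],1,0],
    [[0.188,0.011,0],1,0],
    [[0.188,0.011,0],1,0],
    [[0.188,0.011,0],1,0],
    [[0.188,0.011,0],1,0],
    [[0.188,0.011,0],1,0],
    [[0.188,0.011,0],1,0],
    [[0.188,0.011,0],1,0],
    [[0.188,0.011,0],1,0],
    [[0.188,0.011,0],1,0],
    [[0.188,0.011,0],1,0],
    [[0.188,0.011,0],1,0],
    [[0.188,0.011,0],1,0],
    [[0.188,0.011,0],1,0],
    [[0.188,0.011,0],1,0],
    [[0.188,0.011,0],1,0],
    [[0.188,0.011,0],1,0],
    [[0.188,0.011,0],1,0]
  ]
}}

```text
t: 26.33
eef_pos: [580.0, -63.6, 321.8]
tcp_rot: [3.141, -0.003, -3.138]
ft_force: [-0.4, -0.2, 0.3]
opening: 0.504
grip_force: 0.0
```

Run:
```python
from h import *
s=env.state(); print(s["t"],s["eef_pos"],s["tcp_rot"])
c=shot("wrist")
print(c["image"][:,:,0].shape)
for k,z in dict(bolt_knob=45).items():
    for x in search_frame(k,c)[:2]: print(np.round(x["at"]),x["confidence"],w(c,x["at"],z))
# dark knob ball: blob near projection of (580,-63,47)
p=np.array(proj(c,(580,-63,47))); print("expect",p)
y0,x0=int(p[1])-25,int(p[0])-25; g=c["image"][y0:y0+50,x0:x0+50].max(2)<50
n,l,st,ce=cv2.connectedComponentsWithStats(g.astype(np.uint8))
for i in range(1,n):
    if st[i][4]>30: q=ce[i]+[x0,y0]; print(st[i],q,w(c,q,47))
```

```text
26.3333 [579.95043104 -63.5510222  321.79896139] [ 3.14078244e+00 -2.95794485e-03 -3.13848641e+00]
(480, 640)
[312. 234.] 0.93 [572.03832844 -65.70185967]
expect [315.88400704 245.6031657 ]
[ 15  14  19  20 297] [313.93265993 242.77104377] [577.92726893 -64.38501342]
```

Request:
{"name": "move_arm", "arguments": {
  "commands": [
    [[-0.05,-0.03,-0.85],0,0],
    [[0,0,-0.85],0,0],
    [[0,0,-0.85],0,0],
    [[0,0,-0.82],0,0],
    [[0,0,0],0,-1],
    [[0,0,0],0,-1],
    [[0,0,0],0,-1],
    [[0,0,0],0,-1],
    [[0,0,0],0,-1],
    [[0,0,0],0,-1],
    [[0,0,0],0,-1]
  ]
}}

```text
t: 27.35
eef_pos: [578.3, -64.6, 223.8]
tcp_rot: [-3.141, 0.002, 3.141]
ft_force: [-0.4, -0.1, 6.5]
opening: 0.137
grip_force: 30.0
```

Request:
{"name": "move_arm", "arguments": {
  "commands": [
    [[-0.2,0,0],0,-1],
    [[-0.2,0.01,0],0,-1],
    [[-0.2,0.01,0],0,-1],
    [[-0.2,0.01,0],0,-1],
    [[-0.2,0.01,0],0,-1],
    [[-0.15,0,0],0,-1],
    [[0,0,0],0,-1]
  ]
}}

```text
t: 27.93
eef_pos: [543.2, -63.3, 223.7]
tcp_rot: [-3.141, 0.002, 3.141]
ft_force: [-2.9, -0.4, 9.0]
opening: 0.14
grip_force: 30.0
```

Moved 35 mm with little resistance. I'll nudge on to the stop.

Request:
{"name": "move_arm", "arguments": {
  "commands": [
    [[-0.05,0,0],0,-1],
    [[-0.05,0,0],0,-1],
    [[-0.05,0,0],0,-1],
    [[0,0,0],0,-1]
  ]
}}

```text
t: 28.27
eef_pos: [540.8, -63.3, 223.8]
tcp_rot: [-3.14, 0.008, 3.14]
ft_force: [12.5, 3.2, -0.1]
opening: 0.132
grip_force: 30.0
```

Request:
{"name": "move_arm", "arguments": {
  "commands": [
    [[0,0,0],0,0],
    [[0,0,0],0,0],
    [[0,0,0],0,0],
    [[0,0,0],0,0],
    [[0,0,0.7],0,0],
    [[0,0,1],0,0],
    [[0,0,1],0,0],
    [[0,0,1],0,0],
    [[0,0,1],0,0],
    [[-0.5,0,1],0,0],
    [[-0.5,0,0.5],0,0],
    [[0,0,0],0,0]
  ]
}}

```text
t: 29.27
eef_pos: [507.4, -63.1, 411.7]
tcp_rot: [-3.141, 0.004, 3.141]
ft_force: [1.0, 0.2, 0.5]
opening: 0.501
grip_force: 0.0
```

Run:
```python
from h import *
s=env.state(); print(s["t"],s["eef_pos"],s["ft_force"])
c=shot("wrist")
p=np.array(proj(c,(544,-62,47))); y0,x0=int(p[1])-25,int(p[0])-25; g=c["image"][y0:y0+50,x0:x0+50].max(2)<50
n,l,st,ce=cv2.connectedComponentsWithStats(g.astype(np.uint8))
for i in range(1,n):
    if st[i][4]>30: q=ce[i]+[x0,y0]; print(st[i],w(c,q,47))
for k,z in dict(narrow_plate=12,bolt=18).items():
    for x in cut_out(k,c)[:1]:
        m=x["region"].astype(np.uint8); q=max(cv2.findContours(m,0,2)[0],key=len).reshape(-1,2)
        W=np.array([w(c,p,z) for p in q],np.float32); print(k,x["confidence"],cv2.minAreaRect(W),W.min(0),W.max(0))
c=shot("side")
for k,z in dict(stapler=30,weight=30,tape=30,screwdriver=12).items():
    for x in search_frame(k,c)[:1]: print(k,np.round(x["at"]),x["confidence"],w(c,x["at"],z))
```

```text
29.2667 [507.41473047 -63.09001695 411.73109012] [1.04758013 0.20295737 0.5079433 ]
[ 17  17  14  14 156] [541.6394911  -63.16376578]
narrow_plate 0.56 ((465.2125549316406, -1.1800994873046875), (95.67300415039062, 93.01205444335938), 88.57613372802734) [417.95462  -49.681957] [510.68323   47.501804]
bolt 0.67 ((561.4588012695312, -62.67790985107422), (13.609519958496094, 49.031185150146484), 89.65885162353516) [536.9544 -69.6217] [585.9462   -55.811047]
stapler [335. 310.] 0.87 [470.29500573 226.73381034]
tape [270. 304.] 0.97 [598.93250533 244.41918019]
screwdriver [288. 268.] 0.69 [599.51009722 120.00009141]
```

```bash
python3 -c "
from cell import env
print(env.job_done())"
```

```text
the job is handed in; nothing more can be done
None
```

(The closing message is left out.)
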